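Stack two oiled rails in stick to dry

TASK

Stack the two freshly oiled rails to dry flat: lay the dark walnut rail centred across the two bearers, then lay a white stick crosswise on it straight above each bearer (the red-ended stick over the red-ended bearer, the blue-ended one over the blue-ended bearer), then the pale oak rail on the sticks squarely above the walnut rail, and last stand the brass weight upright on the middle of the oak rail. Set each thing down rather than dropping it, let go of it before fetching the next, and leave the tape measure, the glue jar and the tin where they are.

Things in the scene. Friction and masses are not known exactly. Their poses are not given: they have to be found in the camera images.
- walnut_centre (a point): centre of the loose dark-brown walnut rail, a bar 180 long (its own x), 56 wide (y) and 24 high (z) mm, lying flat on the bench; the point is half-way up, 12 mm above its underside. About 0.16 kg.
- oak_centre (a point): centre of the loose pale oak rail, the same bar: 180 (x) by 56 (y) by 24 (z) mm, lying flat on the bench; point 12 mm above its underside. About 0.16 kg.
- stick_red_centre (a point): centre of the loose white stick with red ends: 90 mm long (its own x), 20 wide (y), 20 high (z), lying on the bench; point 10 mm above its underside. About 30 g.
- stick_blue_centre (a point): centre of the loose white stick with blue ends: 90 mm long (its own x), 20 wide (y), 20 high (z), lying on the bench; point 10 mm above its underside. About 30 g.
- weight_grip (a point): loose brass weight standing on the bench: a brass disc 54 mm across and 28 mm high with an upright round black handle, 22 mm across and 46 mm tall, on top (74 mm high in all). The point is on its axis, on the handle, 52 mm above the underside; z is up. About 0.5 to 0.7 kg.
- bearer_red_top (a point): middle of the top face of the fixed dark steel bearer with red ends: 90 mm long (its own x), 24 wide (y), 25 high. The two bearers lie parallel, 110 mm apart centre to centre, across a thin fixed grey baseboard (180 by 80 by 6 mm); their tops are 31 mm above the bench. A rail across both lies along the bearers' y, its centre half-way between the two points.
- bearer_blue_top (a point): middle of the top face of the other bearer, the same but with blue ends, parallel to the red-ended one.
- tape: loose red and black tape measure standing on the bench, 65 by 34 mm, 62 mm high; origin at the centre of its underside. To be left alone.
- glue: loose white glue jar with an orange cap, 52 mm across, 85 mm high; origin at the centre of its underside. To be left alone.
- tin: loose round steel tin with a green rim, 70 mm across, 46 mm high; origin at the centre of its underside. To be left alone.
Not all that is in view belongs to the job. Of the things like the part that bears oak_centre, leave any that is green or purple; of the rest the larger one is meant.

How it is judged:
On the way, in this order (a step that is already met when the one before it is completed fails the run):
1. the walnut rail lies across both bearers and is let go (horizontal distance between walnut_centre and bearer_red_top below 0.07 m and horizontal distance between walnut_centre and bearer_blue_top below 0.07 m and x of walnut_centre in the frame of bearer_red_top between -0.015 and 0.015 m and angle between the x axis of walnut_centre and the y axis of bearer_red_top, either way round below 0.2 rad and height (world z) of walnut_centre between 0.038 and 0.048 m and contact force between the fingers and walnut below 0.1 N and linear speed of walnut below 0.02 m/s), for 0.2 s.
2. each stick lies across the walnut rail above the bearer of its colour, let go (horizontal distance between walnut_centre and bearer_red_top below 0.07 m and horizontal distance between walnut_centre and bearer_blue_top below 0.07 m and x of walnut_centre in the frame of bearer_red_top between -0.015 and 0.015 m and angle between the x axis of walnut_centre and the y axis of bearer_red_top, either way round below 0.2 rad and height (world z) of walnut_centre between 0.038 and 0.048 m and horizontal distance between stick_red_centre and bearer_red_top below 0.015 m and angle between the x axis of stick_red_centre and the x axis of bearer_red_top, either way round below 0.2 rad and height (world z) of stick_red_centre between 0.06 and 0.07 m and horizontal distance between stick_blue_centre and bearer_blue_top below 0.015 m and angle between the x axis of stick_blue_centre and the x axis of bearer_blue_top, either way round below 0.2 rad and height (world z) of stick_blue_centre between 0.06 and 0.07 m and contact force between the fingers and stick_red below 0.1 N and linear speed of each of stick_red, stick_blue below 0.02 m/s and contact force between the fingers and stick_blue below 0.1 N), for 0.2 s.
3. the oak rail lies on the sticks above the walnut rail, let go (horizontal distance between each of walnut_centre, oak_centre and bearer_red_top below 0.07 m and horizontal distance between each of walnut_centre, oak_centre and bearer_blue_top below 0.07 m and x of walnut_centre in the frame of bearer_red_top between -0.015 and 0.015 m and angle between the x axis of each of walnut_centre, oak_centre and the y axis of bearer_red_top, either way round below 0.2 rad and height (world z) of walnut_centre between 0.038 and 0.048 m and horizontal distance between stick_red_centre and bearer_red_top below 0.015 m and angle between the x axis of stick_red_centre and the x axis of bearer_red_top, either way round below 0.2 rad and height (world z) of stick_red_centre between 0.06 and 0.07 m and horizontal distance between stick_blue_centre and bearer_blue_top below 0.015 m and angle between the x axis of stick_blue_centre and the x axis of bearer_blue_top, either way round below 0.2 rad and height (world z) of stick_blue_centre between 0.06 and 0.07 m and x of oak_centre in the frame of bearer_red_top between -0.015 and 0.015 m and height (world z) of oak_centre between 0.082 and 0.092 m and contact force between the fingers and oak below 0.1 N and linear speed of oak below 0.02 m/s), for 0.2 s.
At the end, for the whole second after the job is handed in: Walnut on both bearers, sticks, oak, weight on top, each resting (height within 5 mm), released, still. Rails centred within 15 mm, 0.2 rad square to the bearers, 20 mm of each other; sticks within 15 mm, 0.2 rad of their own bearers; weight upright (0.12 rad), within 15 mm of the oak's centre (all of step 3 and horizontal distance between oak_centre and walnut_centre below 0.02 m and horizontal distance between weight_grip and oak_centre below 0.015 m and height (world z) of weight_grip between 0.146 and 0.156 m and angle between weight_grip's own z axis and vertical below 0.12 rad and contact force between the fingers and walnut below 0.1 N and linear speed of each of walnut, stick_red, stick_blue, weight below 0.02 m/s and contact force between the fingers and stick_red below 0.1 N and contact force between the fingers and stick_blue below 0.1 N and contact force between the fingers and weight below 0.1 N); the robot touches nothing.
It fails at once if the tape measure is moved by more than 30 mm (distance of tape from where it was at the start of the episode above 0.03 m).
It fails at once if the glue jar is moved by more than 30 mm (distance of glue from where it was at the start of the episode above 0.03 m).
It fails at once if the tin is moved by more than 30 mm (distance of tin from where it was at the start of the episode above 0.03 m).
It fails at once if one of the five things is dropped or thrown (faster than 0.6 m/s out of the fingers) ((linear speed of walnut above 0.6 m/s and contact force between the fingers and walnut below 0.05 N) or (linear speed of oak above 0.6 m/s and contact force between the fingers and oak below 0.05 N) or (linear speed of stick_red above 0.6 m/s and contact force between the fingers and stick_red below 0.05 N) or (linear speed of stick_blue above 0.6 m/s and contact force between the fingers and stick_blue below 0.05 N) or (linear speed of weight above 0.6 m/s and contact force between the fingers and weight below 0.05 N)).
It also fails if it takes over 144 s, if anything falls off the work surface, if the arm or the gripper's body presses on something with over 40 N, if the wrist force passes 120 N, or if a joint passes its speed limit or range.

ROBOT

A 6-joint arm with a two-finger parallel gripper is mounted at the origin on the work surface. World frame = base frame: x ahead of the robot, y to its left, z up, the work surface at z = 0. Lengths are in m, angles in rad, forces in N, time in s.
With the tool pointing down it reaches from about 0.3 to 0.875 m from the base axis. Payload 6.4 kg.
Tool frame: the origin (TCP) lies midway between the tips of the shut fingers; the grasp point (between the pads) lies 19 mm behind it; x points along the fingers, y is the direction in which the jaws open and shut, and the axes are right-handed (so a half turn about x gives the same grasp; the last joint's range is limited). The gripper opens to 85 mm and grips with 20 to 120 N. Pads are 22 mm wide; open, the fingers measure 114 mm over their backs; the gripper's body (76 mm by 85 mm) begins 54 mm behind the grasp point. The pads swing forward as they close: fully open they stand 13 mm farther back than shut.
Start: joints at [-1.392, 0.181, 1.607, -0, 1.354, -0.206], TCP at [0.216, -0.533, 0.231] pointing down, gripper open.
Joint ranges: [-2.99, 2.99], [-0.89, 2.07], [0.3, 2.58], [-1.14, 4.28], [0, 2.63], [-3.12, 3.12]. Speed limits (rad/s): [2.57, 2.57, 3.01, 3.14, 3.14, 3.14].

INTERFACE

Orientations are given as a unit quaternion [w, x, y, z].
In Python, from bench import ctrl gives the robot as it stands.
- The arm moves only by the tool step_arm, never from a script. Its argument "motion" is a list of rows, each a list of 7 numbers: the shift along the tool's x, y, z in mm, then the turn, a rotation vector about the tool's x, y, z in degrees, then the closure in counts, from 0 (fully open) to 255 (shut). In form: [[tx, ty, tz, rx, ry, rz, hand], ...]. A call has 1 to 10 rows; each row is the pose to reach, as a shift and turn from the pose commanded when the call began, along the tool's axes at that moment; what a row does not reach only later rows make up. A row lasts 1/8 s, in which the tool goes at most 62.5 mm and 10.7 degrees, less where a joint would pass 70% of its speed; a pose out of reach is approached as far as the arm can. A call with a gripper value outside its range is refused whole. The fingers move at their own pace and stop on an object; the grip force is fixed at half the most. Time passes only in rows, so rows that repeat a pose let the fingers close. It gives the time, the measured TCP pose, the force and the opening at its end, in the units of the state.
- ctrl.get_obs(): the state, without advancing time (a new reading comes with each control period).
- ctrl.camera(name): name is "scene" or "top"; returns (picture, depth): 400x640x3 uint8, red, green, blue; 400x640 float32, m along the optical axis (not along the pixel's ray), 0 where there is no reading.
- ctrl.camera_info(name): a dict with "fx", "fy", "cx", "cy" (pixels), "T" (4x4, takes a point from camera to world coordinates). Camera axes: x right, y down, z forward; pixel columns grow to the right and rows downward; lengths in m; the calibration is good to about 2 mm. A picture is of the moment at which its call begins. camera_info takes no time and is no camera call.
- ctrl.hand_in(): hands the job in, once; it reports no verdict.
The state is a dict: "time_s": time; "q": joint angles; "dq": joint speeds; "joint_efforts": joint torques, N m; "eef_pos": TCP position; "eef_rot": TCP orientation; "wrist_force": force on the tool from outside, world axes, zero at the start; "torque": the same for the moment, N m; "opening": opening from 0.0 (shut) to 1.0 (fully open).
Only numpy, scipy, OpenCV 4.12 (cv2) and the standard library are available. Lean on these libraries where they do the work, as an engineer would, in place of code of your own. Each camera call takes 0.05 s, during which the arm holds its last target. There are 200 camera calls.

## Working session

There is one attempt and no reset: what is moved stays moved. The work goes in short steps, Python scripts to look and compute and a tool call to move; the robot and the scene stay as the last step left them, time stands still between calls to the robot, and variables do not carry over. Pictures are saved under pics/ and viewed, about 12 in all and at most 16, crops included, and the job is handed in when it is done.

Besides the shell and the picture viewer there is one more tool, called after "Emit:" as name([rows], argument=value, ...), one row to a line, values as JSON. step_arm: Moves the arm, as the interface text tells. Its arguments: {"type":"object","properties":{"motion":{"type":"array","items":{"type":"array","items":{"type":"number"}}}},"required":["motion"]}

```bash
mkdir -p pics; ls; python3 - <<'E'
from bench import ctrl
import cv2, numpy as np
np.set_printoptions(precision=4,suppress=True)
for n in ("scene","top"):
    p,d=ctrl.camera(n); np.savez(f"/tmp/{n}0.npz",p=p,d=d)
    cv2.imwrite(f"pics/{n}0.png",cv2.cvtColor(p,cv2.COLOR_RGB2BGR))
    print(n,ctrl.camera_info(n))
print(ctrl.get_obs())
E
```

```text
pics
scene {'fx': 392.47601967786403, 'fy': 392.47601967786403, 'cx': 321.5751213421127, 'cy': 195.12563243972394, 'T': array([[ 0.4087,  0.7331, -0.5436,  1.1004],
       [ 0.9126, -0.3251,  0.2478, -0.2987],
       [ 0.0049, -0.5974, -0.8019,  0.9489],
       [ 0.    ,  0.    ,  0.    ,  1.    ]])}
top {'fx': 376.6149043734106, 'fy': 376.6149043734106, 'cx': 319.18848998519087, 'cy': 201.7806044163931, 'T': array([[ 0.0013, -0.9942,  0.1078,  0.3983],
       [-0.9999, -0.0001,  0.0109, -0.0009],
       [-0.0108, -0.1078, -0.9941,  1.0455],
       [ 0.    ,  0.    ,  0.    ,  1.    ]])}
{'time_s': 0.1, 'q': array([-1.3923,  0.1815,  1.6079, -0.    ,  1.3538, -0.2063]), 'dq': array([ 0.0014, -0.0007, -0.003 , -0.0002, -0.0006, -0.0002]), 'joint_efforts': array([  0.0003, -44.5876, -35.2237,  -0.0002,   0.0042,   0.    ]), 'eef_pos': array([ 0.2158, -0.5325,  0.2305]), 'eef_rot': array([ 0.1346,  0.6941,  0.1358, -0.6941]), 'wrist_force': array([-0.3958,  0.0122,  0.3233]), 'torque': array([-0.009 , -0.0177,  0.0174]), 'opening': 1.0004779922671787}
```

View pics/top0.png

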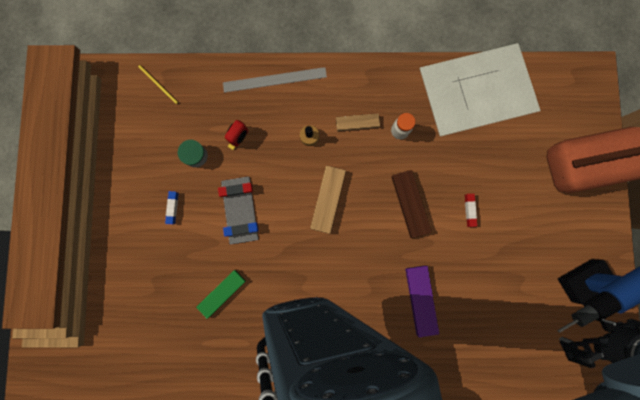

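View pics/scene0.png

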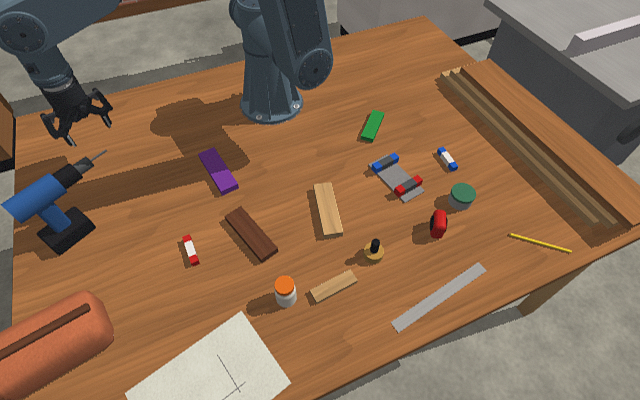

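Top view: the walnut rail is at (412,204), red stick at (471,210) and blue stick at (172,208). The bearers are at (236,187) for red and (240,231) for blue. The weight is at (309,133), tape at (236,132), glue at (404,125) and tin at (191,152).

Oak candidates are a large pale bar at (329,200), a small pale bar at (359,122), a green one at (221,294) and a purple one at (422,300). The larger pale bar at (329,200) fits, since green and purple are excluded. I'll measure and confirm it in a crop.

```bash
cat > h.py <<'E'
import cv2, numpy as np
from bench import ctrl
np.set_printoptions(precision=4,suppress=True)
def cloud(n="top",p=None,d=None):
    if p is None: p,d=ctrl.camera(n)
    c=ctrl.camera_info(n); v,u=np.mgrid[:400,:640]
    P=np.stack([(u-c["cx"])/c["fx"]*d,(v-c["cy"])/c["fy"]*d,d],-1)@c["T"][:3,:3].T+c["T"][:3,3]
    P[d==0]=np.nan
    return p,P
def face(P,u0,v0,u1,v1,z0,z1):
    "rect of points with z in band inside pixel box: centre, z, size, yaw(deg) of long side mod 180"
    Q=P[v0:v1,u0:u1].reshape(-1,3); Q=Q[(Q[:,2]>z0)&(Q[:,2]<z1)]
    (cx,cy),(w,h),a=cv2.minAreaRect((Q[:,:2]*1000).astype(np.float32))
    if w<h: w,h,a=h,w,a+90
    return np.round([cx,cy,np.median(Q[:,2])*1000,w,h,(a+90)%180-90,len(Q)],1)
E
python3 - <<'E'
from h import *
z=np.load("/tmp/top0.npz"); p,P=cloud("top",z["p"],z["d"])
for n,b in dict(walnut=(385,160,445,245,.014,.04),oak=(300,155,355,245,.014,.04),small=(330,105,388,138,.01,.04),red=(455,185,490,235,.012,.04),blue=(155,180,190,235,.012,.04),bred=(210,172,262,205,.025,.045),bblue=(212,212,268,248,.025,.045),base=(210,170,268,248,.002,.012),whandle=(290,115,330,150,.06,.09),wdisc=(290,115,330,150,.02,.04),tape=(215,110,260,158,.05,.08),glue=(380,105,425,145,.07,.1),tin=(170,130,212,172,.035,.06)).items():
    print(n,face(P,*b))
b=cv2.cvtColor(p,cv2.COLOR_RGB2BGR)[100:250,150:490]
cv2.imwrite("pics/crop0.png",cv2.resize(b,(782,345),interpolation=cv2.INTER_CUBIC))
E
```

```text
walnut [ 506.3 -242.2   23.1  179.6   57.1   16.  1383. ]
oak [ 518.6  -13.7   23.3  180.7   55.5  -14.2 1330. ]
small [739.2 -97.9  14.9 120.1  39.2 -84.8 566. ]
red [ 489.  -405.9   18.8   90.3   22.6    2.1  277. ]
blue [495.3 418.6  19.5  89.9  22.1  -3.9 270. ]
bred [544.1 241.   30.3  89.8  24.4 -81.  297. ]
bblue [435.5 223.9  30.7  90.9  24.1 -80.6 305. ]
base [ 493.3  235.8    5.1  216.6  160.3    0.9 1511. ]
whandle [697.1  38.4  72.4  18.8  18.2 -89.8  57. ]
wdisc [698.1  38.7  26.9  52.2  50.1   0.3 216. ]
tape [700.1 239.1  59.4  64.7  38.2 -35.7 288. ]
glue [ 716.  -217.6   83.4   44.9   43.8   -2.3  261. ]
tin [644.5 361.   45.3  69.6  69.6  15.1 537. ]
```

View pics/crop0.png

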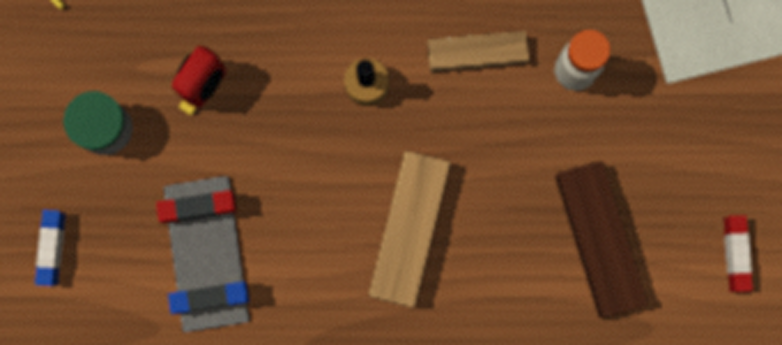

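The crop confirms the oak: the large pale bar at crop (410,230) measures 181x56 mm. The small one at crop (478,50) is only 120x39 mm and is the decoy. Next is a helper that converts targets into tool-frame moves.

```bash
cat > go.py <<'E'
import sys, numpy as np
from scipy.spatial.transform import Rotation as R
from bench import ctrl
np.set_printoptions(precision=2,suppress=True)
def rel(x,y,z,jaw,o=None):
    "shift (tool mm) and rotvec (tool deg) to TCP x,y,z (mm) with the jaws along jaw deg"
    o=o or ctrl.get_obs(); q=o["eef_rot"]; C=R.from_quat([*q[1:],q[0]])
    best=None
    for j in (jaw,jaw+180):
        c,s=np.cos(np.radians(j)),np.sin(np.radians(j))
        T=R.from_matrix(np.array([[0,0,-1],[c,s,0],[s,-c,0]]).T)
        r=(C.inv()*T).as_rotvec(degrees=True)
        if best is None or np.linalg.norm(r)<np.linalg.norm(best): best=r
    return C.inv().apply(np.array([x,y,z])-o["eef_pos"]*1000), best
if __name__=="__main__":
    o=ctrl.get_obs(); print("t",round(o["time_s"],2),"tcp",o["eef_pos"]*1000,"q",o["q"],"F",o["wrist_force"],"open",o["opening"])
    for a in sys.argv[1:]: print(a,*rel(*map(float,a.split(",")),o))
E
python3 go.py 506,-242,130,106 506,-242,1,106
```

```text
t 0.1 tcp [ 215.77 -532.46  230.47] q [-1.39  0.18  1.61 -0.    1.35 -0.21] F [-0.4   0.01  0.32] open 1.0004779922671787
506,-242,130,106 [ 100.84 -160.11 -378.01] [ 6.05 -0.01  0.09]
506,-242,1,106 [ 229.84 -159.91 -377.97] [ 6.05 -0.01  0.09]
```

Emit:
step_arm([
  [8, -12, -30, 1, 0, 0, 0],
  [20, -32, -76, 2, 0, 0, 0],
  [34, -54, -128, 3, 0, 0, 0],
  [48, -76, -180, 4, 0, 0, 0],
  [62, -98, -232, 5, 0, 0, 0],
  [76, -121, -285, 6, 0, 0, 0],
  [88, -140, -330, 6, 0, 0, 0],
  [97, -154, -363, 6, 0, 0, 0],
  [101, -160, -378, 6, 0, 0, 0],
  [101, -160, -378, 6, 0, 0, 0],
])

```text
time_s: 1.35
eef_pos: [0.5061, -0.2423, 0.1298]
eef_rot: [-0.099, -0.7, -0.099, 0.7]
wrist_force: [-0.6, 0.0, 0.9]
opening: 1.005
```

```bash
python3 go.py 506,-242,1,106; python3 - <<'E'
from h import *
p,d=ctrl.camera("scene"); cv2.imwrite("pics/s1.png",cv2.resize(p[120:300,140:400,::-1],(780,540)))
p,P=cloud(); print(face(P,385,160,445,245,.014,.03))
E
```

```text
t 1.35 tcp [ 506.14 -242.28  129.83] q [-0.66  0.26  1.73 -0.    1.15  0.63] F [-0.59  0.03  0.92] open 1.0051174442438742
506,-242,1,106 [128.83  -0.22  -0.06] [0.14 0.05 0.04]
[ 559.7 -226.2   23.1   67.6   56.1   16.2  475. ]
```

View pics/s1.png

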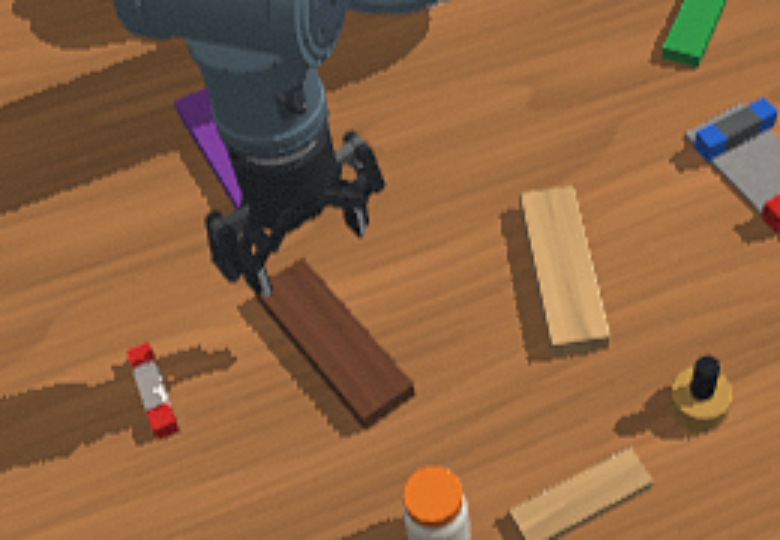

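The gripper hovers over the walnut (crop 340,340), with the jaws straddling its width. Going down and closing.

Emit:
step_arm([
  [30, 0, 0, 0, 0, 0, 0],
  [65, 0, 0, 0, 0, 0, 0],
  [95, 0, 0, 0, 0, 0, 0],
  [115, 0, 0, 0, 0, 0, 0],
  [128, 0, 0, 0, 0, 0, 0],
  [128, 0, 0, 0, 0, 0, 0],
  [128, 0, 0, 0, 0, 0, 255],
  [128, 0, 0, 0, 0, 0, 255],
  [128, 0, 0, 0, 0, 0, 255],
  [128, 0, 0, 0, 0, 0, 255],
])

```text
time_s: 2.7
eef_pos: [0.5072, -0.2435, 0.0037]
eef_rot: [0.099, 0.701, 0.098, -0.7]
wrist_force: [0.1, -0.8, 5.8]
opening: 0.64
```

Emit:
step_arm([
  [0, 0, 0, 0, 0, 0, 255],
  [0, 0, 0, 0, 0, 0, 255],
  [-5, 0, 0, 0, 0, 0, 255],
  [-20, 0, 0, 0, 0, 0, 255],
  [-50, 0, 0, 0, 0, 0, 255],
  [-80, 0, 0, 0, 0, 0, 255],
  [-105, 0, 0, 0, 0, 0, 255],
  [-120, 0, 0, 0, 0, 0, 255],
  [-120, 0, 0, 0, 0, 0, 255],
])

```text
time_s: 3.82
eef_pos: [0.5068, -0.2432, 0.1237]
eef_rot: [0.099, 0.701, 0.098, -0.7]
wrist_force: [0.4, 0.4, -1.8]
opening: 0.633
```

```bash
python3 go.py 490,232,122,99 490,232,33,99; python3 - <<'E'
from h import *
p,d=ctrl.camera("scene"); cv2.imwrite("pics/s2.png",cv2.resize(p[100:280,140:400,::-1],(780,540)))
E
```

```text
t 3.83 tcp [ 506.81 -243.21  123.65] q [-0.66  0.27  1.73  0.    1.14  0.63] F [ 0.37  0.39 -1.75] open 0.6328886347042181
490,232,122,99 [   0.89 -461.33 -115.24] [ 7.05 -0.1  -0.11]
490,232,33,99 [  89.89 -461.51 -115.1 ] [ 7.05 -0.1  -0.11]
```

View pics/s2.png

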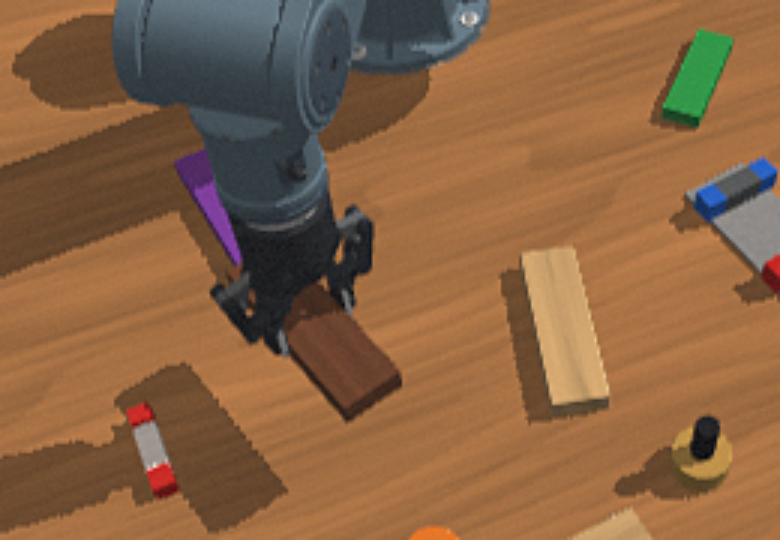

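The walnut is held level in the gripper (crop 330,350). Carrying it over the bearers.

Emit:
step_arm([
  [0, -20, -5, 0, 0, 0, 255],
  [0, -65, -16, 1, 0, 0, 255],
  [0, -120, -30, 2, 0, 0, 255],
  [0, -178, -44, 3, 0, 0, 255],
  [1, -236, -59, 4, 0, 0, 255],
  [1, -294, -73, 5, 0, 0, 255],
  [1, -350, -87, 6, 0, 0, 255],
  [1, -405, -101, 7, 0, 0, 255],
  [1, -445, -111, 7, 0, 0, 255],
  [1, -461, -115, 7, 0, 0, 255],
])

```text
time_s: 5.12
eef_pos: [0.487, 0.2346, 0.12]
eef_rot: [-0.057, -0.704, -0.057, 0.706]
wrist_force: [-0.2, -0.1, -1.8]
opening: 0.642
```

Emit:
step_arm([
  [0, 0, 0, 0, 0, 0, 255],
  [0, 0, 0, 0, 0, 0, 255],
  [0, 0, 0, 0, 0, 0, 255],
])

```text
time_s: 5.5
eef_pos: [0.4894, 0.2308, 0.1212]
eef_rot: [-0.055, -0.705, -0.055, 0.705]
wrist_force: [0.3, -0.2, -1.5]
opening: 0.637
```

```bash
python3 go.py 490,232,36,99; python3 - <<'E'
from h import *
p,d=ctrl.camera("scene"); cv2.imwrite("pics/s3.png",cv2.resize(p[60:240,270:530,::-1],(780,540)))
p,P=cloud(); Q=P[140:270,190:290].reshape(-1,3); print(len(Q))
np.savez("/tmp/s3",p=p,P=P); print(face(P,190,140,290,270,.09,.150))
E
```

```text
t 5.5 tcp [489.43 230.77 121.18] q [ 0.22  0.23  1.78 -0.    1.12  1.64] F [ 0.26 -0.25 -1.49] open 0.6370185281070893
490,232,36,99 [85.18 -1.15 -0.78] [-0.06  0.02 -0.02]
13000
[491.2 213.4 140.7 180.4  46.8   7.1 866. ]
```

View pics/s3.png

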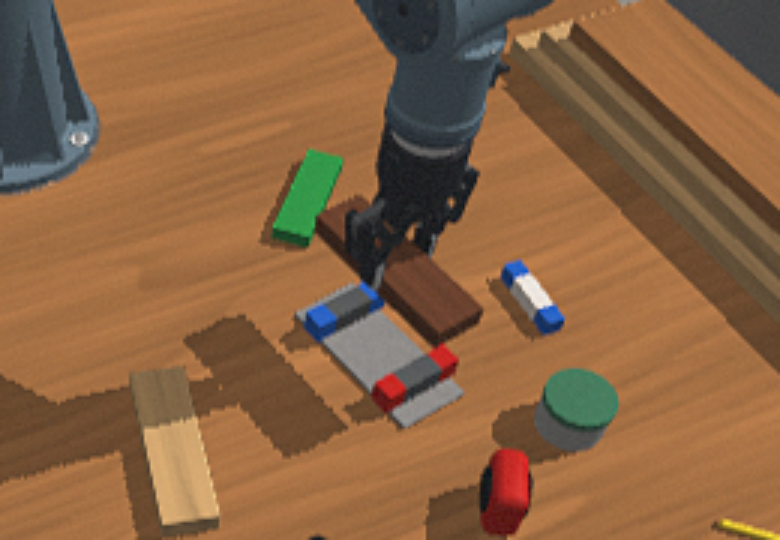

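The walnut is held level over the bearers (crop 400,270). Its measured centre along the length agrees. Lowering it and releasing.

Emit:
step_arm([
  [15, -1, -1, 0, 0, 0, 255],
  [38, -1, -1, 0, 0, 0, 255],
  [60, -1, -1, 0, 0, 0, 255],
  [74, -1, -1, 0, 0, 0, 255],
  [81, -1, -1, 0, 0, 0, 255],
  [84, -1, -1, 0, 0, 0, 255],
  [86, -1, -1, 0, 0, 0, 255],
  [86, -1, -1, 0, 0, 0, 255],
  [86.5, -1, -1, 0, 0, 0, 255],
  [86.5, -1, -1, 0, 0, 0, 255],
])

```text
time_s: 6.85
eef_pos: [0.4902, 0.2332, 0.035]
eef_rot: [0.056, 0.705, 0.056, -0.705]
wrist_force: [0.2, 0.1, -0.9]
opening: 0.64
```

Emit:
step_arm([
  [0, 0, 0, 0, 0, 0, 60],
  [0, 0, 0, 0, 0, 0, 30],
  [0, 0, 0, 0, 0, 0, 10],
  [0, 0, 0, 0, 0, 0, 0],
  [-5, 0, 0, 0, 0, 0, 0],
  [-20, 0, 0, 0, 0, 0, 0],
  [-50, 0, 0, 0, 0, 0, 0],
  [-85, 0, 0, 0, 0, 0, 0],
  [-110, 0, 0, 0, 0, 0, 0],
  [-120, 0, 0, 0, 0, 0, 0],
])

```text
time_s: 8.1
eef_pos: [0.4913, 0.2335, 0.1576]
eef_rot: [0.056, 0.706, 0.056, -0.703]
wrist_force: [1.0, 0.4, -0.2]
opening: 0.998
```

```bash
python3 go.py 495,418,120,86 495,418,4,86
```

```text
t 8.1 tcp [491.34 233.53 157.63] q [0.23 0.19 1.76 0.   1.19 1.64] F [ 1.05  0.39 -0.17] open 0.9981033285339387
495,418,120,86 [  37.82 -181.59  -32.48] [13.05 -0.24  0.05]
495,418,4,86 [ 153.82 -181.55  -31.98] [13.05 -0.24  0.05]
```

Emit:
step_arm([
  [4, -20, -4, 2, 0, 0, 0],
  [12, -60, -10, 5, 0, 0, 0],
  [21, -105, -18, 8, 0, 0, 0],
  [30, -145, -26, 11, 0, 0, 0],
  [36, -172, -31, 13, 0, 0, 0],
  [38, -181, -32, 13, 0, 0, 0],
  [38, -181, -32, 13, 0, 0, 0],
  [38, -181, -32, 13, 0, 0, 0],
])

```text
time_s: 9.1
eef_pos: [0.4934, 0.416, 0.117]
eef_rot: [0.024, -0.707, 0.025, 0.707]
wrist_force: [-0.2, -1.1, -0.1]
opening: 1.002
```

```bash
python3 go.py 495,418.5,3,86; python3 - <<'E'
from h import *
p,P=cloud(); print(face(P,200,150,290,265,.048,.065), "target 489.8 232.5 yaw 9"); print(face(P,155,180,190,235,.012,.03))
cv2.imwrite("pics/t4.png",cv2.resize(p[130:270,130:310,::-1],(720,560)))
E
```

```text
t 9.1 tcp [493.42 415.96 116.99] q [ 0.52  0.45  1.51 -0.    1.19  2.16] F [-0.17 -1.08 -0.08] open 1.0023257440147086
495,418.5,3,86 [113.98  -2.69  -1.4 ] [ 0.02 -0.   -0.02]
[ 527.5  245.5   54.4  264.9   83.8   18.8 1440. ] target 489.8 232.5 yaw 9
[495.2 418.6  19.1  89.6  21.6  -3.6 181. ]
```

View pics/t4.png

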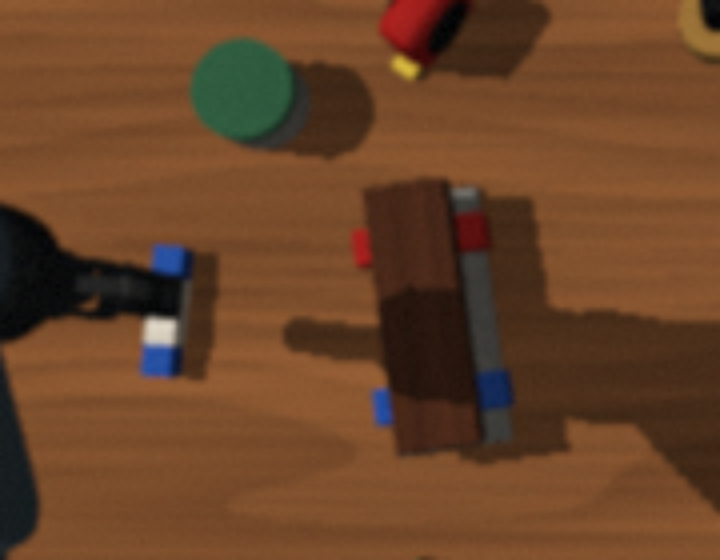

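The walnut lies across both bearers (crop 425,320) and the fingers are over the blue stick (170,310). Gripping the stick and checking the walnut's pose by depth.

Emit:
step_arm([
  [30, -2, -1, 0, 0, 0, 0],
  [65, -3, -1, 0, 0, 0, 0],
  [90, -3, -1, 0, 0, 0, 0],
  [106, -3, -1, 0, 0, 0, 0],
  [114, -3, -1, 0, 0, 0, 0],
  [114, -3, -1, 0, 0, 0, 100],
  [114, -3, -1, 0, 0, 0, 180],
  [114, -3, -1, 0, 0, 0, 255],
  [114, -3, -1, 0, 0, 0, 255],
  [114, -3, -1, 0, 0, 0, 255],
])

```text
time_s: 10.4
eef_pos: [0.4951, 0.4204, 0.0038]
eef_rot: [-0.025, 0.707, -0.024, -0.706]
wrist_force: [-1.1, 0.3, 5.1]
opening: 0.215
```

Emit:
step_arm([
  [0, 0, 0, 0, 0, 0, 255],
  [0, 0, 0, 0, 0, 0, 255],
  [0, 0, 0, 0, 0, 0, 255],
  [-5, 0, 0, 0, 0, 0, 255],
  [-20, 0, 0, 0, 0, 0, 255],
  [-50, 0, 0, 0, 0, 0, 255],
  [-85, 0, 0, 0, 0, 0, 255],
  [-115, 0, 0, 0, 0, 0, 255],
  [-135, 0, 0, 0, 0, 0, 255],
  [-140, 0, 0, 0, 0, 0, 255],
])

```text
time_s: 11.65
eef_pos: [0.4951, 0.4203, 0.1447]
eef_rot: [-0.025, 0.707, -0.024, -0.706]
wrist_force: [0.7, -0.5, -1.3]
opening: 0.222
```

```bash
python3 go.py 435.5,224,110,9 435.5,224,60,9; python3 - <<'E'
from h import *
p,P=cloud(); print(face(P,217,170,256,247,.048,.065), "target 489.8 232.5 yaw 9")
p,d=ctrl.camera("scene");cv2.imwrite("pics/s5.png",cv2.resize(p[60:240,340:600,::-1],(780,540)))
E
```

```text
t 11.65 tcp [495.11 420.33 144.67] q [0.52 0.42 1.48 0.   1.23 2.16] F [ 0.73 -0.51 -1.3 ] open 0.2219317815732387
435.5,224,110,9 [ 34.26 200.03  46.01] [77.05 -0.05  0.16]
435.5,224,60,9 [ 84.26 200.1   46.12] [77.05 -0.05  0.16]
[ 489.7  233.1   54.4  180.    56.8    9.3 1437. ] target 489.8 232.5 yaw 9
```

View pics/s5.png

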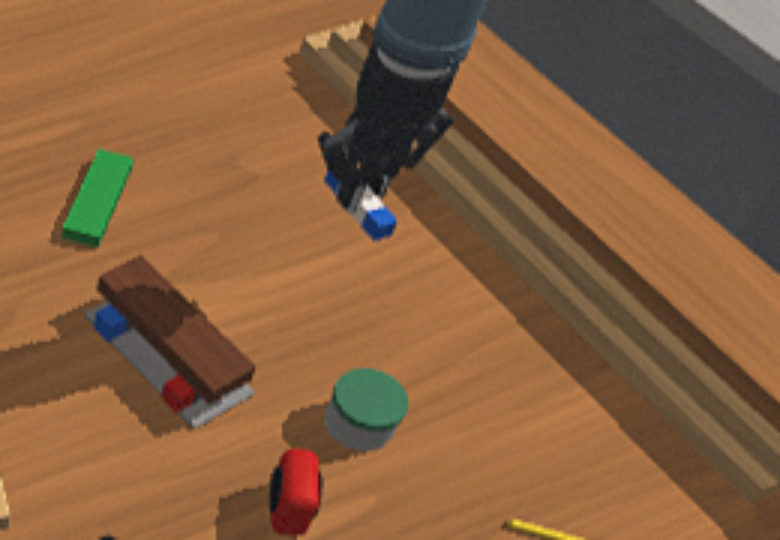

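The blue stick is held (crop 365,210) and the walnut is at its target within 1 mm and 0.3°. A +77° turn would take joint 6 past its range, so I'm turning -103° instead, which is the same grasp.

Emit:
step_arm([
  [3, 15, 3, -8, 0, 0, 255],
  [7, 40, 9, -18, 0, 0, 255],
  [10, 65, 15, -28, 0, 0, 255],
  [14, 90, 20, -38, 0, 0, 255],
  [18, 115, 26, -48, 0, 0, 255],
  [22, 138, 32, -58, 0, 0, 255],
  [26, 160, 37, -68, 0, 0, 255],
  [30, 180, 42, -78, 0, 0, 255],
  [33, 195, 45, -88, 0, 0, 255],
  [34, 200, 46, -98, 0, 0, 255],
])

```text
time_s: 13.0
eef_pos: [0.4331, 0.2224, 0.107]
eef_rot: [0.518, 0.48, 0.519, -0.482]
wrist_force: [-0.1, -0.7, -1.0]
opening: 0.218
```

```bash
python3 go.py 435.5,224,60,9
```

```text
t 13.0 tcp [433.15 222.43 107.  ] q [ 0.23  0.14  1.93 -0.    1.08  0.15] F [-0.13 -0.67 -1.05] open 0.21825409582609656
435.5,224,60,9 [46.99  2.63 -1.42] [-4.68  0.03  0.21]
```

Emit:
step_arm([
  [8, 0, 0, -5, 0, 0, 255],
  [20, 0, 0, -5, 0, 0, 255],
  [25, 0, 0, -5, 0, 0, 255],
  [25, 0, 0, -5, 0, 0, 255],
  [25, 0, 0, -5, 0, 0, 255],
])

```text
time_s: 13.62
eef_pos: [0.4349, 0.2237, 0.0839]
eef_rot: [0.538, 0.459, 0.538, -0.459]
wrist_force: [0.8, -0.5, 0.3]
opening: 0.22
```

```bash
python3 go.py 435.5,224,60,9 435.5,224,59,9;python3 - <<'E'
from h import *
p,P=cloud(); np.savez("/tmp/t6",p=p,P=P)
p,d=ctrl.camera("scene");cv2.imwrite("pics/s6.png",cv2.resize(p[110:230,330:500,::-1],(765,540)))
E
```

```text
t 13.62 tcp [434.89 223.67  83.91] q [0.23 0.18 1.94 0.   1.02 0.07] F [ 0.8  -0.52  0.28] open 0.21963476742092292
435.5,224,60,9 [23.91  0.65 -0.23] [ 0.03 -0.   -0.01]
435.5,224,59,9 [24.91  0.65 -0.23] [ 0.03 -0.   -0.01]
```

View pics/s6.png

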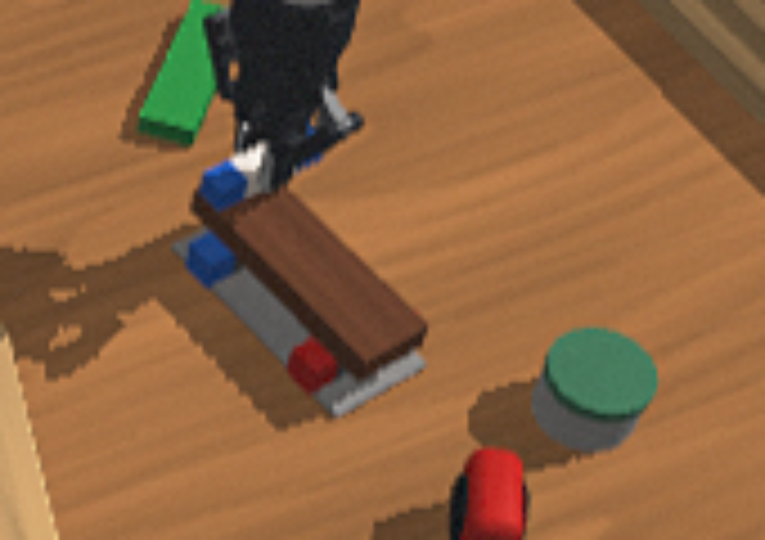

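The blue stick is held crosswise above the blue bearer end (crop 240,180). Lowering it and releasing with a partial opening.

Emit:
step_arm([
  [6, 0, 0, 0, 0, 0, 255],
  [13, 0, 0, 0, 0, 0, 255],
  [18, 0, 0, 0, 0, 0, 255],
  [22, 0, 0, 0, 0, 0, 255],
  [24, 0, 0, 0, 0, 0, 255],
  [25, 0, 0, 0, 0, 0, 255],
  [25, 0, 0, 0, 0, 0, 255],
  [25, 0, 0, 0, 0, 0, 255],
])

```text
time_s: 14.72
eef_pos: [0.4349, 0.2236, 0.0589]
eef_rot: [0.538, 0.459, 0.538, -0.459]
wrist_force: [0.4, 0.3, 0.1]
opening: 0.212
```

Emit:
step_arm([
  [0, 0, 0, 0, 0, 0, 180],
  [0, 0, 0, 0, 0, 0, 140],
  [0, 0, 0, 0, 0, 0, 120],
  [0, 0, 0, 0, 0, 0, 120],
  [-4, 0, 0, 0, 0, 0, 120],
  [-15, 0, 0, 0, 0, 0, 120],
  [-40, 0, 0, 0, 0, 0, 120],
  [-75, 0, 0, 0, 0, 0, 50],
  [-100, 0, 0, 0, 0, 0, 0],
  [-110, 0, 0, 0, 0, 0, 0],
])

```text
time_s: 15.98
eef_pos: [0.4359, 0.2238, 0.1712]
eef_rot: [0.539, 0.46, 0.537, -0.458]
wrist_force: [0.2, 0.7, -0.4]
opening: 1.0
```

```bash
python3 go.py 489,-406,130,92
```

```text
t 15.97 tcp [435.86 223.83 171.17] q [0.23 0.05 1.88 0.   1.21 0.07] F [ 0.2   0.73 -0.39] open 0.9999887756613597
489,-406,130,92 [ 40.81 -46.75 630.36] [-82.95   0.15  -0.19]
```

Emit:
step_arm([
  [0, -2, 25, -8, 0, 0, 0],
  [0, -6, 75, -18, 0, 0, 0],
  [0, -10, 135, -28, 0, 0, 0],
  [5, -14, 195, -38, 0, 0, 0],
  [10, -19, 255, -48, 0, 0, 0],
  [15, -23, 315, -58, 0, 0, 0],
  [20, -28, 375, -68, 0, 0, 0],
  [25, -32, 435, -78, 0, 0, 0],
  [30, -37, 495, -83, 0, 0, 0],
  [35, -42, 555, -83, 0, 0, 0],
])

```text
time_s: 17.23
eef_pos: [0.4778, -0.3019, 0.1358]
eef_rot: [0.707, -0.013, 0.707, 0.013]
wrist_force: [0.4, -0.1, 0.9]
opening: 0.999
```

```bash
python3 go.py 489,-406,100,92
```

```text
t 17.23 tcp [ 477.79 -301.91  135.76] q [-0.77  0.26  1.71  0.    1.17 -2.38] F [ 0.44 -0.08  0.87] open 0.9994460673096416
489,-406,100,92 [  35.69 -104.46    7.33] [ 0.14 -0.02 -0.04]
```

Emit:
step_arm([
  [10, -35, 3, 0, 0, 0, 0],
  [25, -62, 5, 0, 0, 0, 0],
  [33, -75, 5, 0, 0, 0, 0],
  [35, -75, 5, 0, 0, 0, 0],
  [35, -75, 5, 0, 0, 0, 0],
  [35, -75, 5, 0, 0, 0, 0],
])

```text
time_s: 17.98
eef_pos: [0.4863, -0.3741, 0.1021]
eef_rot: [0.707, -0.013, 0.707, 0.013]
wrist_force: [0.9, 0.4, 0.3]
opening: 1.002
```

```bash
python3 go.py 489,-406,3,92; python3 - <<'E'
from h import *
p,P=cloud(); print(face(P,455,185,495,235,.012,.03)); print("stick blue",face(P,215,160,275,250,.066,.09),"target 435.5 223.9 -80.8")
cv2.imwrite("pics/t7.png",cv2.resize(p[150:260,190:310,::-1],(600,550)))
E
```

```text
t 17.98 tcp [ 486.32 -374.12  102.06] q [-0.85  0.4   1.6   0.    1.13 -2.46] F [0.87 0.42 0.31] open 1.0016662252577746
489,-406,3,92 [ 99.07 -31.91   1.45] [0.11 0.03 0.03]
[ 504.  -404.3   19.3   59.8   21.1    1.8   45. ]
stick blue [434.  224.8  74.5  90.6  20.3 -81.  282. ] target 435.5 223.9 -80.8
```

View pics/t7.png

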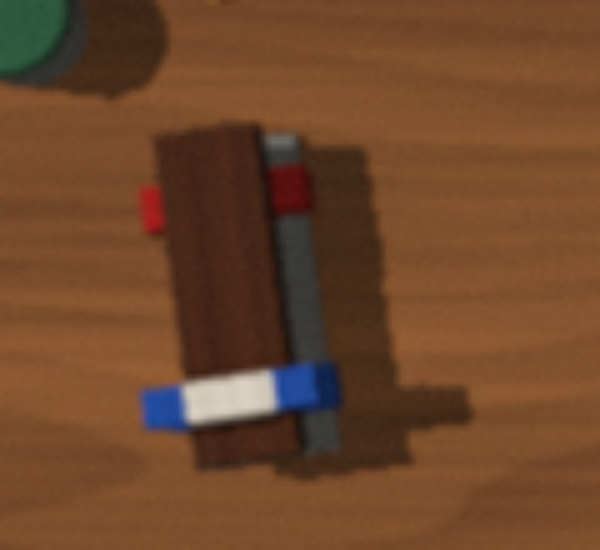

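The blue stick sits within about 2 mm of its spot (crop 240,395). Now the red stick.

Emit:
step_arm([
  [8, -20, 1, 0, 0, 0, 0],
  [25, -32, 1, 0, 0, 0, 0],
  [55, -32, 1, 0, 0, 0, 0],
  [80, -32, 1, 0, 0, 0, 0],
  [93, -32, 1, 0, 0, 0, 0],
  [99, -32, 1, 0, 0, 0, 0],
  [99, -32, 1, 0, 0, 0, 100],
  [99, -32, 1, 0, 0, 0, 180],
  [99, -32, 1, 0, 0, 0, 255],
  [99, -32, 1, 0, 0, 0, 255],
])

```text
time_s: 19.27
eef_pos: [0.4886, -0.4075, 0.0035]
eef_rot: [0.707, -0.013, 0.707, 0.012]
wrist_force: [0.1, -0.3, -0.1]
opening: 0.215
```

Emit:
step_arm([
  [0, 0, 0, 0, 0, 0, 255],
  [0, 0, 0, 0, 0, 0, 255],
  [0, 0, 0, 0, 0, 0, 255],
  [-5, 0, 0, 0, 0, 0, 255],
  [-20, 0, 0, 0, 0, 0, 255],
  [-50, 0, 0, 0, 0, 0, 255],
  [-90, 0, 0, 0, 0, 0, 255],
  [-125, 0, 0, 0, 0, 0, 255],
  [-145, 0, 0, 0, 0, 0, 255],
  [-150, 0, 0, 0, 0, 0, 255],
])

```text
time_s: 20.52
eef_pos: [0.4885, -0.4074, 0.154]
eef_rot: [0.708, -0.013, 0.706, 0.012]
wrist_force: [0.7, -0.3, -1.3]
opening: 0.22
```

```bash
python3 go.py 544,241,130,9
```

```text
t 20.52 tcp [ 488.51 -407.37  154.01] q [-0.88  0.39  1.51 -0.    1.24 -2.49] F [ 0.75 -0.33 -1.29] open 0.2196826198174572
544,241,130,9 [ 22.87 646.01  78.64] [83.05  0.15  0.03]
```

Emit:
step_arm([
  [0, 20, 2, 5, 0, 0, 255],
  [0, 65, 8, 14, 0, 0, 255],
  [0, 120, 15, 23, 0, 0, 255],
  [0, 180, 22, 32, 0, 0, 255],
  [3, 240, 29, 41, 0, 0, 255],
  [6, 300, 36, 50, 0, 0, 255],
  [9, 360, 44, 59, 0, 0, 255],
  [12, 420, 51, 68, 0, 0, 255],
  [15, 480, 58, 77, 0, 0, 255],
  [18, 530, 64, 83, 0, 0, 255],
])

```text
time_s: 21.78
eef_pos: [0.5317, 0.1273, 0.1328]
eef_rot: [0.536, 0.459, 0.538, -0.46]
wrist_force: [0.5, 0.0, -0.5]
opening: 0.218
```

Emit:
step_arm([
  [0, 0, 0, 0, 0, 0, 255],
  [0, 0, 0, 0, 0, 0, 255],
])

```text
time_s: 22.02
eef_pos: [0.5321, 0.1249, 0.1332]
eef_rot: [0.538, 0.458, 0.539, -0.459]
wrist_force: [1.1, 0.2, -0.8]
opening: 0.218
```

```bash
python3 go.py 544,241,100,9
```

```text
t 22.02 tcp [532.14 124.89 133.16] q [ 0.01  0.23  1.76 -0.    1.15 -0.15] F [ 1.1   0.23 -0.79] open 0.2175841003394955
544,241,100,9 [  33.07   30.24 -112.76] [0.14 0.01 0.14]
```

Emit:
step_arm([
  [5, 6, -25, 0, 0, 0, 255],
  [13, 14, -55, 0, 0, 0, 255],
  [22, 22, -85, 0, 0, 0, 255],
  [29, 28, -105, 0, 0, 0, 255],
  [33, 30, -113, 0, 0, 0, 255],
  [33, 30, -113, 0, 0, 0, 255],
  [33, 30, -113, 0, 0, 0, 255],
])

```text
time_s: 22.9
eef_pos: [0.5451, 0.2405, 0.1016]
eef_rot: [0.538, 0.459, 0.538, -0.459]
wrist_force: [-0.7, -0.6, -0.7]
opening: 0.216
```

```bash
python3 go.py 544,241,59,9
```

```text
t 22.9 tcp [545.12 240.51 101.57] q [ 0.22  0.37  1.65 -0.    1.12  0.06] F [-0.68 -0.6  -0.66] open 0.21559157071990998
544,241,59,9 [42.57 -1.03 -0.67] [ 0.01  0.02 -0.  ]
```

Emit:
step_arm([
  [10, -1, -1, 0, 0, 0, 255],
  [22, -1, -1, 0, 0, 0, 255],
  [32, -1, -1, 0, 0, 0, 255],
  [38, -1, -1, 0, 0, 0, 255],
  [41, -1, -1, 0, 0, 0, 255],
  [42.5, -1, -1, 0, 0, 0, 255],
  [42.5, -1, -1, 0, 0, 0, 255],
  [42.5, -1, -1, 0, 0, 0, 255],
])

```text
time_s: 23.9
eef_pos: [0.544, 0.2423, 0.0592]
eef_rot: [0.538, 0.459, 0.538, -0.459]
wrist_force: [-0.1, -0.9, -0.6]
opening: 0.221
```

Emit:
step_arm([
  [0, 0, 0, 0, 0, 0, 180],
  [0, 0, 0, 0, 0, 0, 140],
  [0, 0, 0, 0, 0, 0, 120],
  [0, 0, 0, 0, 0, 0, 120],
  [-4, 0, 0, 0, 0, 0, 120],
  [-15, 0, 0, 0, 0, 0, 120],
  [-40, 0, 0, 0, 0, 0, 120],
  [-75, 0, 0, 0, 0, 0, 50],
  [-100, 0, 0, 0, 0, 0, 0],
  [-110, 0, 0, 0, 0, 0, 0],
])

```text
time_s: 25.15
eef_pos: [0.545, 0.2425, 0.1716]
eef_rot: [0.539, 0.46, 0.537, -0.458]
wrist_force: [0.7, -0.3, -0.2]
opening: 1.003
```

```bash
python3 go.py 518.6,-13.7,130,75.8
```

```text
t 25.15 tcp [544.96 242.55 171.61] q [0.22 0.28 1.61 0.   1.25 0.06] F [ 0.74 -0.29 -0.17] open 1.0026247375184003
518.6,-13.7,130,75.8 [ 41.27 -66.51 248.92] [-66.75   0.12  -0.21]
```

Emit:
step_arm([
  [2, -5, 20, -6, 0, 0, 0],
  [7, -16, 55, -15, 0, 0, 0],
  [14, -28, 100, -25, 0, 0, 0],
  [22, -40, 145, -35, 0, 0, 0],
  [30, -52, 190, -45, 0, 0, 0],
  [37, -62, 230, -55, 0, 0, 0],
  [41, -66, 249, -63, 0, 0, 0],
  [41, -66, 249, -67, 0, 0, 0],
  [41, -66, 249, -67, 0, 0, 0],
])

```text
time_s: 26.28
eef_pos: [0.5173, -0.0143, 0.1274]
eef_rot: [0.701, 0.086, 0.702, -0.086]
wrist_force: [-0.0, 0.1, 0.7]
opening: 1.003
```

Emit:
step_arm([
  [0, 0, 0, 0, 0, 0, 0],
])

```text
time_s: 26.4
eef_pos: [0.5176, -0.0138, 0.1277]
eef_rot: [0.702, 0.086, 0.702, -0.086]
wrist_force: [0.7, 0.3, -1.2]
opening: 1.003
```

```bash
python3 go.py 518.6,-13.7,1,75.8; python3 - <<'E'
from h import *
p,P=cloud(); 
print("blue",face(P,215,205,275,250,.066,.09),"target 435.5 223.9 -80.8");print("red",face(P,210,150,265,204,.066,.09),"target 544.1 241 -81")
print("walnut",face(P,217,170,256,247,.048,.062))
cv2.imwrite("pics/t8.png",cv2.resize(p[140:260,190:370,::-1],(780,520)))
E
```

```text
t 26.4 tcp [517.59 -13.8  127.72] q [-0.26  0.18  1.84  0.    1.13 -1.58] F [ 0.67  0.3  -1.17] open 1.0034896115306233
518.6,-13.7,1,75.8 [126.72   0.34   1.  ] [ 0.19 -0.02 -0.  ]
blue [433.9 224.8  74.5  90.4  20.2 -81.  281. ] target 435.5 223.9 -80.8
red [543.3 241.2  74.2  90.2  20.9 -80.7 284. ] target 544.1 241 -81
walnut [ 489.8  227.3   54.5  181.8   83.9    5.7 1108. ]
```

View pics/t8.png

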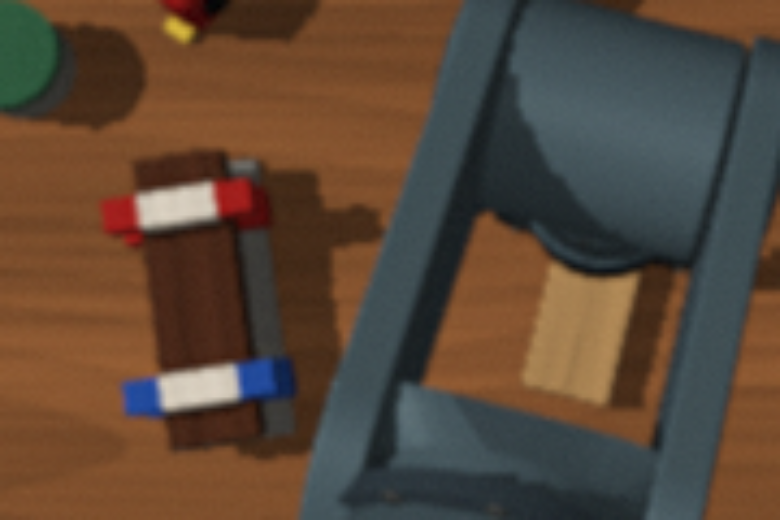

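Both sticks lie crosswise above their own bearers (red crop 185,205; blue 210,385), within 2 mm. Now gripping the oak.

Emit:
step_arm([
  [30, 0, 1, 0, 0, 0, 0],
  [65, 0, 1, 0, 0, 0, 0],
  [95, 0, 1, 0, 0, 0, 0],
  [115, 0, 1, 0, 0, 0, 0],
  [126, 0, 1, 0, 0, 0, 0],
  [126, 0, 1, 0, 0, 0, 0],
  [126, 0, 1, 0, 0, 0, 255],
  [126, 0, 1, 0, 0, 0, 255],
  [126, 0, 1, 0, 0, 0, 255],
  [126, 0, 1, 0, 0, 0, 255],
])

```text
time_s: 27.7
eef_pos: [0.5199, -0.0145, 0.0032]
eef_rot: [0.703, 0.086, 0.701, -0.086]
wrist_force: [-0.7, 0.0, 5.7]
opening: 0.64
```

Emit:
step_arm([
  [0, 0, 0, 0, 0, 0, 255],
  [0, 0, 0, 0, 0, 0, 255],
  [-5, 0, 0, 0, 0, 0, 255],
  [-20, 0, 0, 0, 0, 0, 255],
  [-50, 0, 0, 0, 0, 0, 255],
  [-85, 0, 0, 0, 0, 0, 255],
  [-120, 0, 0, 0, 0, 0, 255],
  [-145, 0, 0, 0, 0, 0, 255],
  [-155, 0, 0, 0, 0, 0, 255],
  [-155, 0, 0, 0, 0, 0, 255],
])

```text
time_s: 28.95
eef_pos: [0.5189, -0.0143, 0.1574]
eef_rot: [0.702, 0.086, 0.701, -0.086]
wrist_force: [0.3, 0.7, -2.7]
opening: 0.645
```

```bash
python3 go.py 490,233,150,99.2
```

```text
t 28.95 tcp [518.9  -14.33 157.42] q [-0.26  0.14  1.82  0.    1.19 -1.58] F [ 0.28  0.66 -2.67] open 0.6446518778252747
490,233,150,99.2 [  7.31 233.07 -87.67] [-23.15   0.07   0.01]
```

Emit:
step_arm([
  [1, 15, -6, -2, 0, 0, 255],
  [2, 50, -18, -6, 0, 0, 255],
  [3, 95, -35, -11, 0, 0, 255],
  [4, 140, -52, -16, 0, 0, 255],
  [5, 180, -68, -20, 0, 0, 255],
  [6, 212, -80, -23, 0, 0, 255],
  [7, 229, -86, -23, 0, 0, 255],
  [7, 233, -88, -23, 0, 0, 255],
  [7, 233, -88, -23, 0, 0, 255],
  [7, 233, -88, -23, 0, 0, 255],
])

```text
time_s: 30.2
eef_pos: [0.4898, 0.232, 0.1498]
eef_rot: [0.705, -0.055, 0.705, 0.055]
wrist_force: [-0.2, -0.1, -1.0]
opening: 0.639
```

Emit:
step_arm([
  [0, 0, 0, 0, 0, 0, 255],
  [0, 0, 0, 0, 0, 0, 255],
])

```text
time_s: 30.45
eef_pos: [0.4897, 0.2325, 0.15]
eef_rot: [0.705, -0.055, 0.705, 0.055]
wrist_force: [-0.3, -0.2, -1.8]
opening: 0.639
```

```bash
python3 go.py 490,233,79,99.2; python3 - <<'E'
from h import *
p,P=cloud(); print(face(P,180,130,290,270,.155,.18)); np.savez("/tmp/t9",p=p,P=P)
p,d=ctrl.camera("scene");cv2.imwrite("pics/s9.png",cv2.resize(p[90:230,320:500,::-1],(720,560)))
E
```

```text
t 30.45 tcp [489.72 232.51 149.95] q [ 0.22  0.2   1.76 -0.    1.18 -1.5 ] F [-0.33 -0.22 -1.8 ] open 0.6392899156669279
490,233,79,99.2 [70.95  0.44  0.35] [-0.21  0.01  0.  ]
[490.3 216.6 170.  179.8  47.6   7.6 946. ]
```

View pics/s9.png

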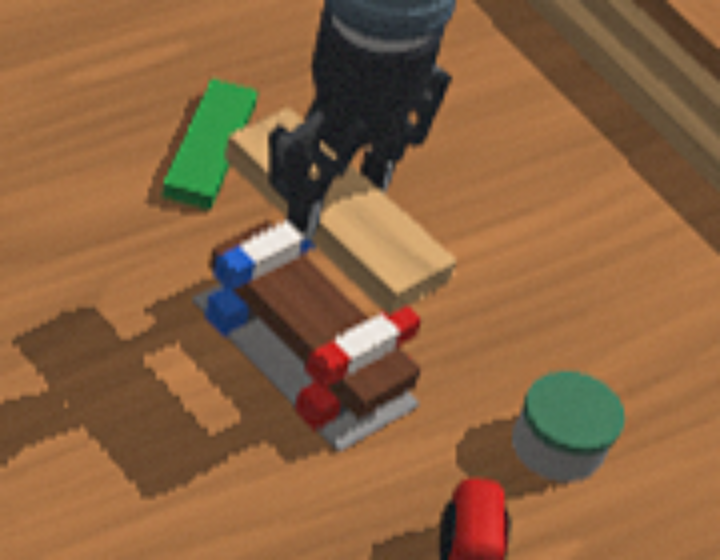

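The oak hangs level over the stack (crop 345,210). Lowering it and releasing.

Emit:
step_arm([
  [12, 0, 0, 0, 0, 0, 255],
  [30, 0, 0, 0, 0, 0, 255],
  [47, 0, 0, 0, 0, 0, 255],
  [58, 0, 0, 0, 0, 0, 255],
  [65, 0, 0, 0, 0, 0, 255],
  [69, 0, 0, 0, 0, 0, 255],
  [71, 0, 0, 0, 0, 0, 255],
  [71.5, 0, 0, 0, 0, 0, 255],
  [71.5, 0, 0, 0, 0, 0, 255],
  [71.5, 0, 0, 0, 0, 0, 255],
])

```text
time_s: 31.8
eef_pos: [0.4897, 0.2331, 0.0787]
eef_rot: [0.705, -0.056, 0.705, 0.056]
wrist_force: [0.6, 0.8, -1.4]
opening: 0.641
```

Emit:
step_arm([
  [0, 0, 0, 0, 0, 0, 60],
  [0, 0, 0, 0, 0, 0, 30],
  [0, 0, 0, 0, 0, 0, 10],
  [0, 0, 0, 0, 0, 0, 0],
  [-5, 0, 0, 0, 0, 0, 0],
  [-20, 0, 0, 0, 0, 0, 0],
  [-50, 0, 0, 0, 0, 0, 0],
  [-80, 0, 0, 0, 0, 0, 0],
  [-100, 0, 0, 0, 0, 0, 0],
  [-105, 0, 0, 0, 0, 0, 0],
])

```text
time_s: 33.05
eef_pos: [0.4907, 0.2334, 0.186]
eef_rot: [0.706, -0.056, 0.703, 0.056]
wrist_force: [0.1, 0.2, 0.7]
opening: 0.998
```

```bash
python3 go.py 698,38.7,160,99
```

```text
t 33.05 tcp [490.72 233.37 186.04] q [ 0.23  0.15  1.73  0.    1.25 -1.5 ] F [0.14 0.23 0.66] open 0.997691782378461
698,38.7,160,99 [  26.72 -224.87  173.95] [ 0.05  0.25 -0.02]
```

Emit:
step_arm([
  [0, -12, 9, 0, 0, 0, 0],
  [3, -42, 33, 0, 0, 0, 0],
  [7, -85, 66, 0, 0, 0, 0],
  [12, -130, 100, 0, 0, 0, 0],
  [17, -172, 133, 0, 0, 0, 0],
  [22, -205, 158, 0, 0, 0, 0],
  [26, -221, 171, 0, 0, 0, 0],
  [27, -225, 174, 0, 0, 0, 0],
  [27, -225, 174, 0, 0, 0, 0],
  [27, -225, 174, 0, 0, 0, 0],
])

```text
time_s: 34.3
eef_pos: [0.6961, 0.0391, 0.1563]
eef_rot: [0.705, -0.056, 0.705, 0.056]
wrist_force: [-0.3, 0.1, 0.3]
opening: 0.999
```

```bash
python3 go.py 698,38.7,33,99; python3 - <<'E'
from h import *
p,P=cloud(); np.savez("/tmp/t10",p=p,P=P); print("oak",face(P,205,145,275,250,.092,.105))
p,d=ctrl.camera("scene");cv2.imwrite("pics/s10.png",cv2.resize(p[120:280,310:510,::-1],(700,560)))
E
```

```text
t 34.3 tcp [696.14  39.06 156.33] q [-0.11  0.51  1.33  0.    1.3  -1.84] F [-0.29  0.14  0.32] open 0.9993359844007395
698,38.7,33,99 [123.33  -0.69   1.84] [ 0.1  -0.03 -0.02]
oak [547.9 263.3  98.3  77.6  36.  -21.1 236. ]
```

View pics/s10.png

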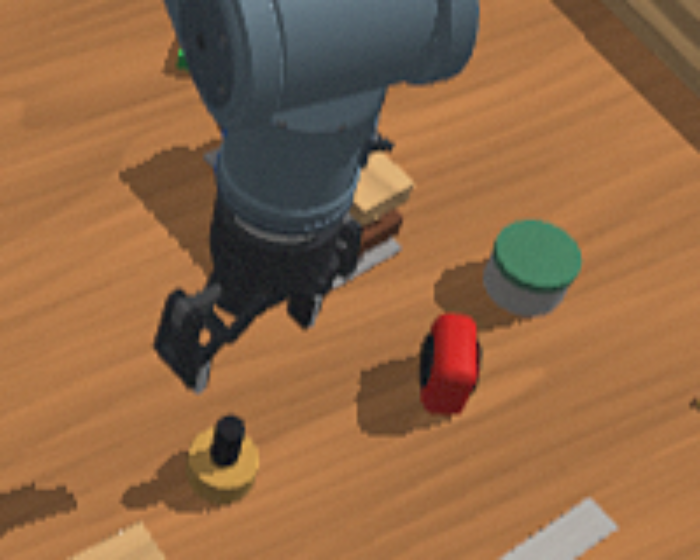

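The weight stands at crop (225,450) beneath the open fingers, and the oak end shows on the stack (385,190). Descending to the handle.

Emit:
step_arm([
  [15, 0, 2, 0, 0, 0, 0],
  [40, 0, 2, 0, 0, 0, 0],
  [70, -1, 2, 0, 0, 0, 0],
  [95, -1, 2, 0, 0, 0, 0],
  [112, -1, 2, 0, 0, 0, 0],
  [121, -1, 2, 0, 0, 0, 0],
  [122, -1, 2, 0, 0, 0, 100],
  [122, -1, 2, 0, 0, 0, 180],
  [122, -1, 2, 0, 0, 0, 255],
  [122, -1, 2, 0, 0, 0, 255],
])

```text
time_s: 35.65
eef_pos: [0.6994, 0.0376, 0.0354]
eef_rot: [0.705, -0.056, 0.704, 0.056]
wrist_force: [-0.1, 1.3, 3.0]
opening: 0.239
```

Emit:
step_arm([
  [0, 0, 0, 0, 0, 0, 255],
  [0, 0, 0, 0, 0, 0, 255],
  [0, 0, 0, 0, 0, 0, 255],
  [-5, 0, 0, 0, 0, 0, 255],
  [-20, 0, 0, 0, 0, 0, 255],
  [-50, 0, 0, 0, 0, 0, 255],
  [-90, 0, 0, 0, 0, 0, 255],
  [-125, 0, 0, 0, 0, 0, 255],
  [-145, 0, 0, 0, 0, 0, 255],
  [-150, 0, 0, 0, 0, 0, 255],
])

```text
time_s: 36.9
eef_pos: [0.6994, 0.0374, 0.1858]
eef_rot: [0.706, -0.056, 0.704, 0.056]
wrist_force: [0.0, 0.6, -6.3]
opening: 0.241
```

```bash
python3 go.py 490,233,180,99; python3 - <<'E'
from h import *
p,d=ctrl.camera("scene");cv2.imwrite("pics/s11.png",cv2.resize(p[100:260,310:510,::-1],(700,560)))
p,P=cloud();np.savez("/tmp/t11",p=p,P=P)
E
```

```text
t 36.9 tcp [699.35  37.42 185.81] q [-0.12  0.49  1.3   0.    1.35 -1.84] F [ 0.02  0.63 -6.33] open 0.24113399282512454
490,233,180,99 [   5.34  226.06 -176.02] [0.04 0.11 0.03]
```

View pics/s11.png

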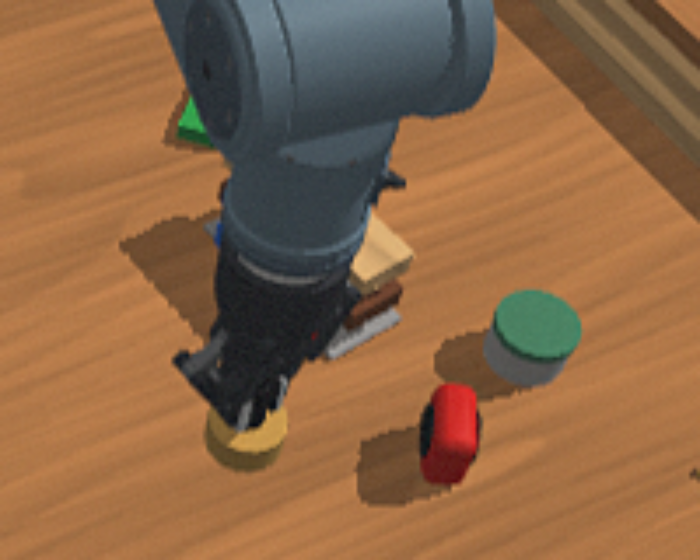

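The weight is held upright (crop 245,430), and the measured load is about 6 N. Carrying it above the stack.

Emit:
step_arm([
  [0, 10, -8, 0, 0, 0, 255],
  [1, 35, -27, 0, 0, 0, 255],
  [2, 70, -55, 0, 0, 0, 255],
  [3, 107, -83, 0, 0, 0, 255],
  [4, 144, -112, 0, 0, 0, 255],
  [5, 178, -139, 0, 0, 0, 255],
  [5, 205, -160, 0, 0, 0, 255],
  [5, 220, -171, 0, 0, 0, 255],
  [5, 226, -176, 0, 0, 0, 255],
  [5, 226, -176, 0, 0, 0, 255],
])

```text
time_s: 38.25
eef_pos: [0.4896, 0.2329, 0.1792]
eef_rot: [0.705, -0.056, 0.705, 0.056]
wrist_force: [-0.5, 0.1, -7.0]
opening: 0.242
```

Emit:
step_arm([
  [0, 0, 0, 0, 0, 0, 255],
  [0, 0, 0, 0, 0, 0, 255],
])

```text
time_s: 38.5
eef_pos: [0.4902, 0.2324, 0.1794]
eef_rot: [0.705, -0.055, 0.705, 0.055]
wrist_force: [0.4, -0.6, -6.1]
opening: 0.239
```

```bash
python3 go.py 490.5,233,135,99; python3 - <<'E'
from h import *
p,P=cloud();np.savez("/tmp/t12",p=p,P=P); print("oak",face(P,205,145,265,255,.092,.105))
p,d=ctrl.camera("scene");cv2.imwrite("pics/s12.png",cv2.resize(p[80:220,320:500,::-1],(720,560)))
c=ctrl.camera_info("scene")
E
```

```text
t 38.5 tcp [490.2  232.37 179.37] q [ 0.22  0.16  1.74 -0.    1.24 -1.5 ] F [ 0.37 -0.63 -6.11] open 0.23895460022958032
490.5,233,135,99 [44.37  0.58  0.38] [-0.02  0.01  0.01]
oak [ 488.4  233.    98.4  180.5   56.9    8.9 1067. ]
```

View pics/s12.png

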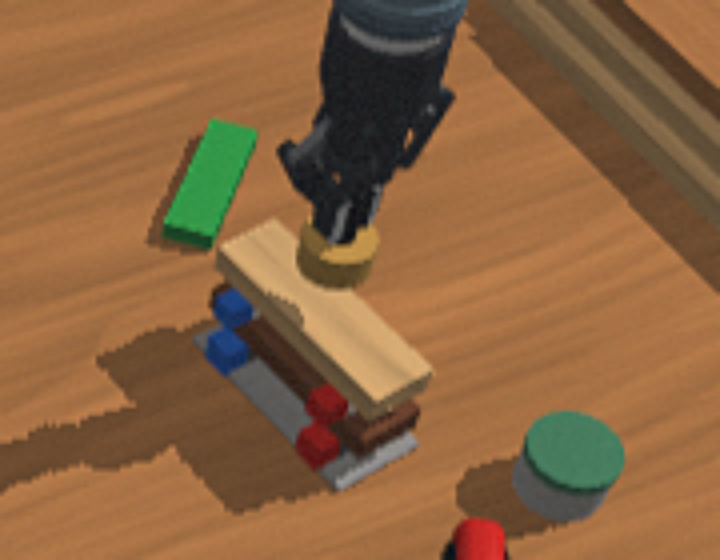

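The oak is on the sticks, centred at (488, 233) mm, 8.9°. The weight hangs upright over its middle (crop 340,250). Lowering it gently.

Emit:
step_arm([
  [8, 0, 0, 0, 0, 0, 255],
  [20, 0, 0, 0, 0, 0, 255],
  [30, 0, 0, 0, 0, 0, 255],
  [37, 0, 0, 0, 0, 0, 255],
  [41, 0, 0, 0, 0, 0, 255],
  [43, 0, 0, 0, 0, 0, 255],
  [44, 0, 0, 0, 0, 0, 255],
  [45, 0, 0, 0, 0, 0, 255],
  [45, 0, 0, 0, 0, 0, 255],
  [45, 0, 0, 0, 0, 0, 255],
])

```text
time_s: 39.85
eef_pos: [0.4896, 0.2331, 0.1345]
eef_rot: [0.705, -0.056, 0.705, 0.056]
wrist_force: [-1.1, 0.4, -5.9]
opening: 0.239
```

The wrist still carries the full 6 N, so the weight hasn't touched down. Lowering a little more.

Emit:
step_arm([
  [0.5, 0, 0, 0, 0, 0, 255],
  [1, 0, 0, 0, 0, 0, 255],
  [1, 0, 0, 0, 0, 0, 255],
  [1, 0, 0, 0, 0, 0, 255],
])

```text
time_s: 40.35
eef_pos: [0.4897, 0.2331, 0.1344]
eef_rot: [0.705, -0.056, 0.705, 0.056]
wrist_force: [-5.3, -1.1, 5.0]
opening: 0.24
```

It's now in contact, with the force reading +5 N. Releasing.

Emit:
step_arm([
  [-0.5, 0, 0, 0, 0, 0, 200],
  [-0.5, 0, 0, 0, 0, 0, 160],
  [-0.5, 0, 0, 0, 0, 0, 100],
  [-0.5, 0, 0, 0, 0, 0, 50],
  [-0.5, 0, 0, 0, 0, 0, 0],
  [-10, 0, 0, 0, 0, 0, 0],
  [-35, 0, 0, 0, 0, 0, 0],
  [-70, 0, 0, 0, 0, 0, 0],
  [-100, 0, 0, 0, 0, 0, 0],
  [-120, 0, 0, 0, 0, 0, 0],
])

```text
time_s: 41.6
eef_pos: [0.4902, 0.2332, 0.256]
eef_rot: [0.706, -0.056, 0.704, 0.056]
wrist_force: [0.0, -0.4, 0.3]
opening: 1.001
```

Emit:
step_arm([
  [0, 25, 10, 0, 0, 0, 0],
  [0, -25, 20, 0, 0, 0, 0],
  [0, -70, 35, 0, 0, 0, 0],
  [0, -115, 50, 0, 0, 0, 0],
  [0, -160, 65, 0, 0, 0, 0],
  [0, -205, 80, 0, 0, 0, 0],
  [0, -240, 90, 0, 0, 0, 0],
  [0, -250, 90, 0, 0, 0, 0],
  [0, -250, 90, 0, 0, 0, 0],
  [0, -250, 90, 0, 0, 0, 0],
])

```text
time_s: 42.85
eef_pos: [0.6173, 0.0016, 0.2536]
eef_rot: [0.705, -0.056, 0.705, 0.056]
wrist_force: [-0.5, 0.6, -0.6]
opening: 0.998
```

```bash
python3 go.py; python3 - <<'E'
from h import *
p,P=cloud()
print("oak",face(P,200,140,265,255,.092,.105)); print("disc",face(P,200,140,265,255,.120,.135)); print("handle",face(P,200,140,265,255,.155,.18))
for n,b in dict(tape=(215,110,260,158,.05,.07),glue=(380,105,425,145,.07,.1),tin=(170,130,212,172,.035,.06)).items(): print(n,face(P,*b))
a=p[110:260,180:300]; s,d=ctrl.camera("scene"); b=s[120:240,340:480]
cv2.imwrite("pics/f.png",np.hstack([cv2.resize(a,(380,475)),cv2.resize(b,(415,475))])[...,::-1])
E
```

```text
t 42.85 tcp [617.27   1.59 253.61] q [-0.19  0.26  1.47  0.    1.41 -1.92] F [-0.51  0.59 -0.61] open 0.9975301608782567
oak [488.3 232.9  98.4 179.5  56.8   8.8 930. ]
disc [488.9 232.5 126.   52.2  51.9   1.5 277. ]
handle [488.9 232.4 171.7  20.5  19.9  38.8  82. ]
tape [699.9 239.1  59.6  65.3  39.1 -40.3 294. ]
glue [ 715.7 -217.4   83.8   44.9   43.1   -2.   262. ]
tin [644.5 360.9  45.4  69.3  69.2  76.2 537. ]
```

View pics/f.png

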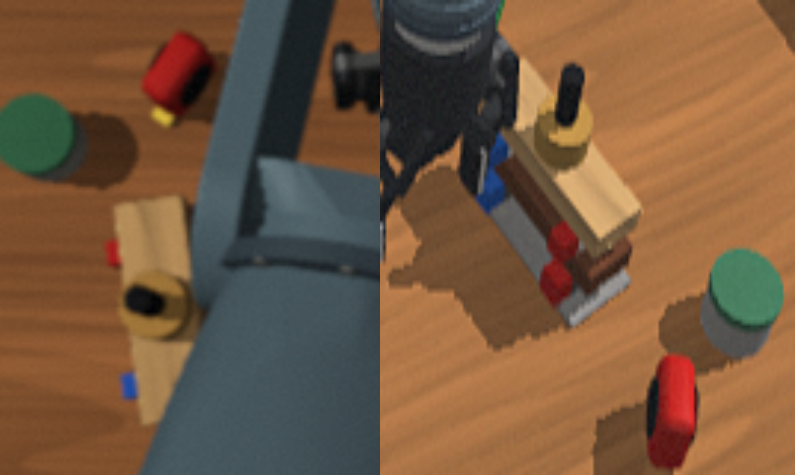

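The final picture shows the stack complete, with the weight upright mid-oak (right half, 570,110) and the red and blue ends paired. The tape, glue and tin haven't moved, and the arm is clear. Handing in.

```bash
python3 -c "
from bench import ctrl
print(ctrl.hand_in())"
```

```text
the job is handed in; nothing more can be done
None
```

The stack is built and handed in: walnut on the bearers, blue and red sticks over their own bearers, oak on the sticks, and the brass weight upright on the oak. It took about 43 s of the 144 s allowed. The hand-in reports no verdict.

| Checked | Measured |
|---|---|
| Walnut, just after placing | within 1 mm and 0.3° of centred and square |
| Sticks, after placing, before the oak went on | within 2 mm and 0.3° of their bearers |
| Oak, final check | about 1.5 mm from the bearer midpoint, 0.2° off square |
| Weight, final check | within 1 mm of the oak's centre; handle axis directly above the disc's |
| Tape, glue and tin, final check | moved less than 1 mm |

- **Not re-measured:** after the oak went on, I checked the walnut and sticks only by eye. The arm hid part of the stack in the last views, but what showed looked undisturbed.
- **Weight touchdown:** it had not touched at the first planned height, so I lowered it about 1 mm more. The wrist force then went from -6 to +5 N, well under the limits, and I released it.
- **Bad readings:** a few depth measurements were off because the arm or another object was in the measuring box. I discarded them; for the walnut and oak I re-measured.

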